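Draw the stirrer paddle out through the slotted lid and hang it on the drip stand

TASK

Take the stirrer paddle out of the small glass vessel: its blade hangs across the slot in the metal lid, so turn the paddle by its blue handle until the blade lines up with the slot and draw it out without forcing it against the lid. Then hang it upright by its steel collar in the yellow fork of the drip stand and let go, and leave the other things on the bench where they are.

Things in the scene. Friction and masses are not known exactly. Their poses are not given: they have to be found in the camera images.
- paddle_handle (a point): Centre of the loose stirrer paddle's blue handle: a bar 56 mm long (x), 14 mm wide (y), 24 mm high. z points up along the 10 mm thick shaft. Collar underside 52 mm below this point; blade 102 to 137 mm below, parallel to the handle. Half a turn round it is the same. At the start the collar rests loosely on the lid, the blade inside, 50 to 90 degrees from the slot either way.
- paddle_collar (a point): Centre of the underside of the paddle's steel collar (32 mm diameter, 8 mm thick), on the shaft axis; same axes as paddle_handle.
- paddle_foot (a point): Centre of the lower edge of the paddle's flat white blade, 85 mm below paddle_collar; same axes. The blade is 50 mm wide (x), 6 mm thick (y), 35 mm high.
- slot (a point): Centre of the slot in the vessel's lid, at the lid's top face, 125 mm above the bench. The slot is 64 mm long (x) and 16 mm wide (y) through a lid 12 mm thick; z up. Below it the blade turns freely; the paddle can rise 38 mm before its blade meets the lid's underside. A yellow line frames it. Two grey caps 12 mm high stand 40 mm from here along +y and -y.
- fork_seat (a point): Middle of the hanging place in the yellow fork, at its top face, 130 mm above the bench. Two level prongs along x, gap 18 mm, each 16 mm wide, 8 mm thick; mouth open to -x, tips 37 mm from here in -x, closed end 25 mm in +x. The shaft enters sideways at the mouth, collar above, blade below the prongs; then let the collar down. Nothing rises above the fork's top.
- paddle: The whole stirrer paddle, 0.1 to 0.2 kg; its origin and axes are those of paddle_collar.
- vessel: The fixed glass vessel with its lid, 160 mm diameter at the foot, 120 mm inside; origin at the centre of its underside, axes as the slot's.
- stand: The fixed drip stand: a steel tray 170 (x) by 140 (y) by 16 mm, a post 16 mm in diameter 60 mm in +x of its centre, carrying the fork; origin at the centre of its underside, axes as fork_seat's.
- bottle_a: Bystander, to be left alone: clear glass bottle, blue cap, 70 mm diameter, 150 mm tall; origin at its underside
- bottle_b: Bystander, to be left alone: amber glass bottle, blue cap, 70 mm diameter, 150 mm tall; origin at its underside
- beaker: Bystander, to be left alone: open glass cup, 70 mm diameter, 90 mm tall; origin at its underside
- spanner: Bystander, to be left alone: steel spanner 160 mm long lying flat; origin at its underside
- clamp_ring: Bystander, to be left alone: flat steel ring, 80 mm outer diameter, 12 mm thick; origin at its underside
- jar: Bystander, to be left alone: small jar with a white cap, 60 mm diameter, 70 mm tall; origin at its underside
- stopper: Bystander, to be left alone: black rubber stopper, 44 mm diameter, 30 mm tall; origin at its underside

How it is judged:
By the outcome, as a careful person would: the job done as asked, in the order asked, and still so for the second after the job is handed in, with the robot touching nothing.
It also fails if it takes over 51 s, if anything falls off the work surface, if the arm or the gripper's body presses on something with over 40 N, if the wrist force passes 120 N, or if a joint passes its speed limit or range.

ROBOT

A 6-joint arm with a two-finger parallel gripper is mounted at the origin on the work surface. World frame = base frame: x ahead of the robot, y to its left, z up, the work surface at z = 0. Lengths are in mm, angles in rad, forces in N, time in s.
With the tool pointing down it reaches from about 300 to 775 mm from the base axis. Payload 14.6 kg.
Tool frame: the origin (TCP) lies midway between the tips of the shut fingers; the grasp point (between the pads) lies 19 mm behind it (manip.hold_point_z is the distance from the TCP to the grasp point, in mm); z points along the fingers, y is the direction in which the jaws open and shut (so a half turn about z gives the same grasp; the last joint's range is limited). The gripper opens to 94 mm and grips with 3 to 60 N. Pads are 16 mm wide; open, the fingers measure 119 mm over their backs; the gripper's body (75 mm by 177 mm) begins 78 mm behind the grasp point.
Start: joints at [1.266, 0.3, 1.521, -0, 1.321, -0.067], TCP at [129.559, 534.512, 167.646] pointing down, gripper open.
Joint ranges: [-3.03, 3.03], [-0.79, 2.21], [0.23, 2.52], [-1.04, 4.18], [0, 3.07], [-2.55, 2.55]. Speed limits (rad/s): [2.22, 2.22, 2.57, 3.14, 3.14, 3.14].

INTERFACE

Orientations are given as [roll, pitch, yaw] about the fixed x, y, z axes, in that order (R = Rz(yaw) Ry(pitch) Rx(roll)).
In Python, from cell import manip gives the robot as it stands.
- The arm moves only by the shell command python3 -m crank 'ROWS' [OPENING] [FORCE]. ROWS is JSON, a list of rows, each an object with "offset": the shift along the world's x, y, z in m, a list of three; "spin": the turn about the world's z in degrees. In form: [{"offset": [dx, dy, dz], "spin": spin}, ...]. A call has exactly 8 rows; each row is the pose to reach, as a shift and turn from the pose measured when the call began; what a row does not reach only later rows make up. A row lasts 1/12 s, in which the tool goes at most 41.7 mm and 7.16 degrees, less where a joint would pass 70% of its speed; a pose out of reach is approached as far as the arm can. A call with a gripper value outside its range is refused whole. OPENING is the opening, from 0 (shut) to 1 (fully open), set as the call begins (- or left out, the last holds). The fingers move at their own pace and stop on an object; FORCE is the grip in N (left out, the last holds). Time passes only in rows, so rows that repeat a pose let the fingers close, or fill a call up. It gives the time, the measured TCP pose, the force and the opening at its end, in the units of the state.
- manip.read_state(): the state, without advancing time (a new reading comes with each control period).
- manip.camera(name): name is "scene" or "top"; returns a dict with "pixels" (400x640x3 uint8, red, green, blue), "fx", "fy", "cx", "cy" (pixels), "extrinsics" (4x4, takes a point from world to camera coordinates). Camera axes: x right, y down, z forward; pixel columns grow to the right and rows downward; lengths in mm; the calibration is good to about 2 mm. A picture is of the moment at which its call begins. There is no depth.
- manip.sign_off(): hands the job in, once; it reports no verdict.
Trained networks look in a picture, given as the dict that the camera call returned (one of the last four; its "shot" number tells which), for a name from the list of things; names that differ only in an ending like _2 or _b are one class to them, and where a whole thing is asked for, a point or a joint stands for the part that bears it (a point fixed in the world has none). Each returns a list of dicts, best first, with "conf" (0 to 1); they miss things now and then, are a little off and sometimes report something else, mostly with a low value. They report only what shows in the picture. A call takes as long as a camera call.
- manip.search_frame(picture, name): "location" ([x, y, z] in mm, in world coordinates, good to about 4 mm: the middle of the surface that is visible of it).
- manip.masks_of(picture, name): "mask" (400x640 bool, what is visible of it).
The state is a dict: "clock": time; "joints": joint angles; "qd": joint speeds; "effort": joint torques, N m; "eef_pos": TCP position; "eef_rot": TCP orientation; "wrist_force": force on the tool from outside, world axes, zero at the start; "moment": the same for the moment, N m; "finger_gap": finger opening in mm.
Only numpy, scipy, OpenCV 4.12 (cv2) and the standard library are available. Lean on these libraries where they do the work, as an engineer would, in place of code of your own. Each camera call takes 0.05 s, during which the arm holds its last target. There are 200 camera calls.

## Working session

There is one attempt and no reset: what is moved stays moved. The work goes in short steps, Python scripts to look and compute and a shell command to move; the robot and the scene stay as the last step left them, time stands still between calls to the robot, and variables do not carry over. Pictures are saved under pics/ and viewed, about 8 in all and at most 12, crops included, and the job is handed in when it is done.

```bash
mkdir -p pics; ls
cat > h.py <<'E'
import numpy as np, cv2
from cell import manip
def save(p,n,crop=None,s=1):
    im=p["pixels"][:,:,::-1]
    if crop: a,b,c,d=crop; im=im[b:d,a:c]
    cv2.imwrite("pics/"+n,cv2.resize(im,None,fx=s,fy=s,interpolation=cv2.INTER_CUBIC))
def P(p,w):
    w=np.atleast_2d(w); E=np.array(p["extrinsics"]); c=w@E[:3,:3].T+E[:3,3]
    return np.c_[p["fx"]*c[:,0]/c[:,2]+p["cx"],p["fy"]*c[:,1]/c[:,2]+p["cy"]]
def plane(p,uv,z):
    E=np.array(p["extrinsics"]);R=E[:3,:3];t=E[:3,3];o=-R.T@t
    uv=np.atleast_2d(np.array(uv,float));d=np.c_[(uv[:,0]-p["cx"])/p["fx"],(uv[:,1]-p["cy"])/p["fy"],np.ones(len(uv))]@R
    return o+d*((z-o[2])/d[:,2])[:,None]
E
python3 - <<'E'
from h import *
for c in ("scene","top"):
    p=manip.camera(c); save(p,c+"0.png"); E=np.array(p["extrinsics"]);print(c,-E[:3,:3].T@E[:3,3],p["fx"])
    for n in ("paddle_handle","paddle_collar","slot","fork_seat","vessel","stand","bottle_a","beaker","jar","stopper","spanner","clamp_ring"):
        print(n,[(np.round(d["location"]).tolist(),round(d["conf"],2)) for d in manip.search_frame(p,n)[:3]])
print(manip.hold_point_z,manip.read_state())
E
```

```text
pics
scene [1316.22710422 -556.33534317 1072.25068406] 465.3026046605338
paddle_handle [([612.0, 236.0, 177.0], 0.74)]
paddle_collar [([611.0, 238.0, 176.0], 0.83), ([795.0, -69.0, 14.0], 0.43)]
slot [([638.0, 210.0, 100.0], 0.64), ([629.0, -201.0, 4.0], 0.29), ([611.0, 238.0, 172.0], 0.15)]
fork_seat [([627.0, -202.0, 5.0], 0.8)]
vessel [([633.0, 212.0, 98.0], 0.91)]
stand [([628.0, -202.0, -2.0], 0.77)]
bottle_a [([697.0, -417.0, 93.0], 0.98), ([675.0, 375.0, 83.0], 0.58)]
beaker [([782.0, 99.0, 61.0], 0.73)]
jar [([530.0, 443.0, 42.0], 0.96)]
stopper [([520.0, -467.0, 29.0], 0.49)]
spanner [([428.0, -20.0, 5.0], 0.68)]
clamp_ring [([793.0, -68.0, 13.0], 0.83)]
top [ 289.99089984   17.10726433 1881.71058291] 503.9061243765471
paddle_handle []
paddle_collar [([604.0, 241.0, 192.0], 0.4)]
slot [([596.0, 237.0, 119.0], 0.85), ([513.0, 447.0, 68.0], 0.2)]
fork_seat [([592.0, -178.0, 3.0], 0.61), ([516.0, 446.0, 69.0], 0.33)]
vessel [([596.0, 235.0, 123.0], 0.62)]
stand [([597.0, -178.0, 2.0], 0.61)]
bottle_a [([652.0, 386.0, 94.0], 0.76), ([666.0, -396.0, 102.0], 0.55), ([596.0, 235.0,
[... 258 characters left out ...]

clamp_ring [([784.0, -66.0, 9.0], 0.7)]
18.8 {'clock': 1.3, 'joints': array([ 1.26637730e+00,  2.99913014e-01,  1.52099094e+00, -4.96310501e-06,
        1.32067783e+00, -6.66134515e-02]), 'qd': array([ 0.00085875, -0.00060111, -0.00067915, -0.00079717, -0.00101286,
        0.00155089]), 'effort': array([ 1.43314910e-04, -5.31655598e+01, -3.52918911e+01,  7.09174178e-02,
        2.12500402e-02,  7.60562557e-05]), 'eef_pos': array([129.57531136, 534.51881152, 167.64227531]), 'eef_rot': array([3.14158213e+00, 5.52170129e-06, 2.90378830e+00]), 'wrist_force': array([ 0.53831114, -0.88844847,  0.4474877 ]), 'moment': array([ 0.02332484, -0.02098521, -0.00408541]), 'finger_gap': 94.26187608504887}
```

Run:
```python
import cv2, numpy as np
t=cv2.imread("pics/top0.png");s=cv2.imread("pics/scene0.png")
# locate
cv2.imwrite("pics/full.png",cv2.resize(np.vstack([s,t]),None,fx=.75,fy=.75))
```

```text
(no output)
```

View pics/full.png

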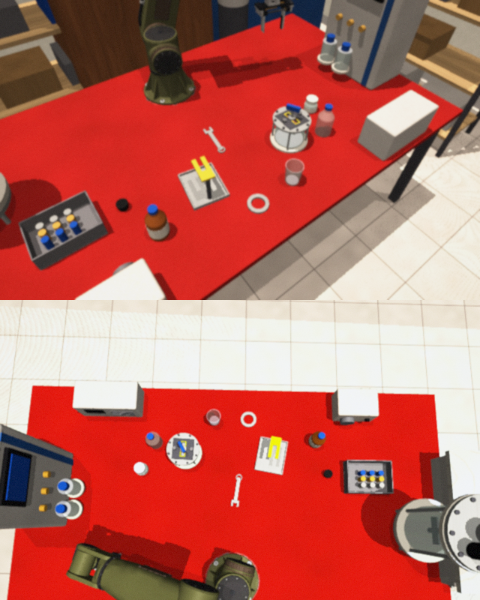

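Run:
```python
from h import *
s=manip.camera("scene");t=manip.camera("top")
def crop(p,w,h,n):
    u,v=P(p,w)[0].astype(int); a,b=u-h,v-h; print(n,a,b)
    im=p["pixels"][max(b,0):v+h,max(a,0):u+h,::-1]; return cv2.resize(im,(398,298) if 0 else (395,395-100),interpolation=cv2.INTER_CUBIC) if 0 else cv2.resize(im,(295,295),interpolation=cv2.INTER_CUBIC)
A=np.vstack([np.hstack([crop(s,[605,237,150],45,"sv"),crop(s,[597,-190,100],60,"sf")]),np.hstack([crop(t,[605,237,150],30,"tv"),crop(t,[597,-180,100],40,"tf")])])
cv2.imwrite("pics/crops.png",A)
```

```text
sv 342 106
sf 205 165
tv 214 168
tf 322 165
```

View pics/crops.png

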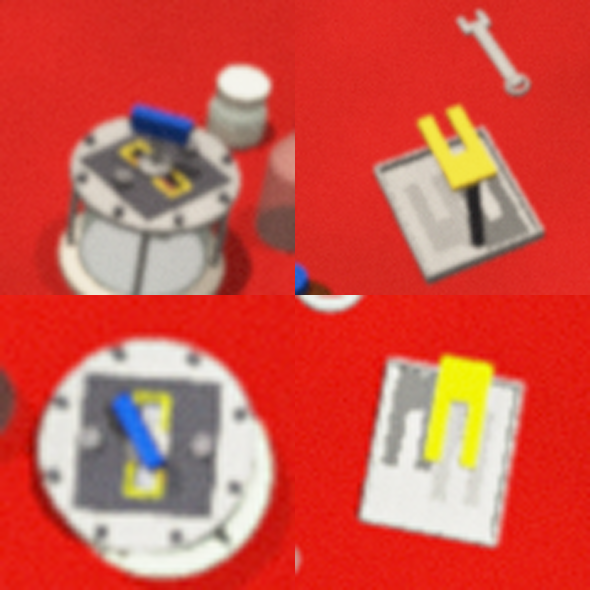

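```bash
cat >> h.py <<'E'
from scipy.optimize import minimize
K=6
def soft(p,kind):
    a=p["pixels"].astype(float);r,g,b=a[...,0],a[...,1],a[...,2]
    if kind=="blue": w=np.clip((b-np.maximum(r,g)-15)/70,0,1)
    else: w=np.clip((np.minimum(r,g)-b-20)/100,0,1)
    return w
def window(p,c,h):
    u,v=P(p,c)[0].round().astype(int); return slice(v-h,v+h),slice(u-h,u+h),(u-h,v-h)
def render(p,polys,win,h):
    m=np.zeros((2*h*K,2*h*K),np.uint8)
    for q in polys:
        uv=(P(p,q)-np.array(win[2])+.5)*K
        cv2.fillPoly(m,[cv2.convexHull(uv.astype(np.float32)).astype(np.int32)],1)
    return cv2.resize(m.astype(np.float32),(2*h,2*h),interpolation=cv2.INTER_AREA)
def box(x0,x1,y0,y1,z0,z1): return np.array([[x,y,z] for x in(x0,x1) for y in(y0,y1) for z in(z0,z1)],float)
def pose(b,x,y,z,yaw):
    c,s=np.cos(yaw),np.sin(yaw); return b@np.array([[c,s,0],[-s,c,0],[0,0,1]])+[x,y,z]
def fit(pics,kind,polyf,c,h,x0,step):
    W=[(p,window(p,c,h)) for p in pics]; T=[soft(p,kind)[w[0],w[1]] for p,w in W]
    def cost(x):
        e=0
        for (p,w),t in zip(W,T):
            r=cv2.GaussianBlur(render(p,polyf(x),w,h),(0,0),.7); e+=((r-cv2.GaussianBlur(t,(0,0),.5))**2).sum()
        return e
    x0=np.array(x0,float);S=np.vstack([x0]+[x0+np.eye(len(x0))[i]*step[i] for i in range(len(x0))])
    r=minimize(cost,x0,method="Nelder-Mead",options=dict(initial_simplex=S,maxiter=500,xatol=.05,fatol=.01)); return r.x,r.fun,sum((t**2).sum() for t in T)
def handle(x): return [pose(box(-28,28,-7,7,-12,12),x[0],x[1],x[2],x[3])]
def fork(x): # x,y,yaw,back,
    L=x[3]; return [pose(b,x[0],x[1],130,x[2]) for b in (box(-37,L,9,25,-8,0),box(-37,L,-25,-9,-8,0),box(25,L,-25,25,-8,0))]
E
python3 - <<'E'
from h import *
s=manip.camera("scene");t=manip.camera("top")
import pickle; pickle.dump((s,t),open("p.pkl","wb"))
for nm,pp in (("both",(s,t)),("s",(s,)),("t",(t,))):
    b=min((fit(pp,"blue",handle,[605,237,177],15,[606,238,177,a],[8,8,6,.3]) for a in (.3,.8,1.3,-.5)),key=lambda r:r[1])
    print("handle",nm,b[0].round(2),np.degrees(b[0][3]),b[1:])
    f=min((fit(pp,"yellow",fork,[620,-190,128],24,[x,-185,a,41],[10,10,.2,8]) for a in (-.3,-.1,.1) for x in (590,610)),key=lambda r:r[1])
    print("fork",nm,f[0].round(2),np.degrees(f[0][2]),f[1:])
for p,n in ((s,"s"),(t,"t")):
    w=window(p,[603,237,125],15); m=soft(p,"yellow")[w[0],w[1]]
    v,u=np.nonzero(m>.35); q=plane(p,np.c_[u+w[2][0],v+w[2][1]],125)[:,:2]
    r=cv2.minAreaRect(q.astype(np.float32)); print("slot",n,r,len(q))
    mk=manip.masks_of
E
```

```text
handle both [6.0785e+02 2.4354e+02 1.7998e+02 5.3000e-01] 30.570224530248833 (np.float64(52.473497055834585), np.float64(134.1757142857143))
fork both [ 6.0810e+02 -1.8556e+02 -1.8000e-01  6.5280e+01] -10.198779220082825 (np.float64(32.78760939339005), np.float64(845.9431))
handle s [587.17 265.48 155.33   0.69] 39.53825129220263 (np.float64(41.90385598003462), np.float64(69.39530612244899))
fork s [ 6.0584e+02 -1.8462e+02 -1.8000e-01  6.4400e+01] -10.074596393757103 (np.float64(2.8965514949847613), np.float64(505.6312))
handle t [6.1440e+02 2.4733e+02 1.5651e+02 5.3000e-01] 30.0948308005328 (np.float64(1.4286495528099423), np.float64(64.7804081632653))
fork t [ 6.1057e+02 -1.8674e+02 -1.7000e-01  6.8110e+01] -9.744410472680686 (np.float64(2.924205515526735), np.float64(340.3119))
slot s ((606.2218017578125, 245.45315551757812), (29.178009033203125, 78.7599868774414), 87.00390625) 76
slot t ((611.9439086914062, 243.74588012695312), (28.957778930664062, 76.10539245605469), 87.5806884765625) 58
```

Run:
```python
from h import *
import pickle; s,t=pickle.load(open("p.pkl","rb"))
ims=[]
for p in (s,t):
    w=window(p,[608,243,177],20); a=soft(p,"blue")[w[0],w[1]]
    m=(a>.4); v,u=np.nonzero(m); print(len(u), cv2.minAreaRect(plane(p,np.c_[u+w[2][0],v+w[2][1]],183)[:,:2].astype(np.float32)))
    ims.append(cv2.resize(p["pixels"][w[0],w[1],::-1],(380,380),interpolation=cv2.INTER_NEAREST)); ims.append(cv2.resize(cv2.cvtColor((a*255).astype(np.uint8),8),(380,380),interpolation=0)) 
    b=min((fit((p,),"blue",lambda x:handle([x[0],x[1],177,x[2]]),[608,243,177],20,[606,238,a],[8,8,.3]) for a in (-.6,0.,.3,.8,1.3)),key=lambda r:r[1]); print(b,np.degrees(b[0][2]))
cv2.imwrite("pics/m.png",np.vstack([np.hstack(ims[:2]),np.hstack(ims[2:])])[:, :][::1]); cv2.imwrite("pics/m.png",cv2.resize(cv2.imread("pics/m.png"),(590,590)))
```

```text
107 ((607.8805541992188, 239.94337463378906), (51.32101058959961, 30.112150192260742), 29.49555015563965)
(array([605.37591072, 245.54902505,   0.7013747 ]), np.float64(47.92956806990596), np.float64(69.39530612244897)) 40.18581004179468
72 ((609.064208984375, 244.29107666015625), (56.40358352661133, 15.446557998657227), 30.15647315979004)
(array([6.10658398e+02, 2.44885800e+02, 5.34504409e-01]), np.float64(1.7156125517222325), np.float64(64.7804081632653)) 30.624846755237154
```

View pics/m.png

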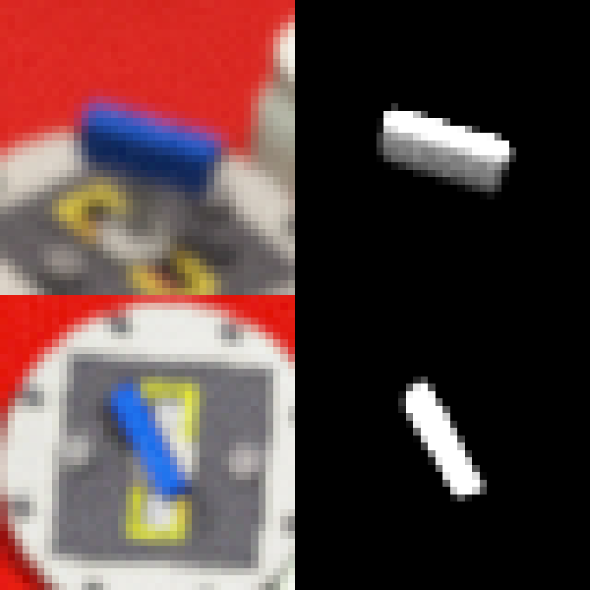

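```bash
sed -i 's#np.clip((b-np.maximum(r,g)-15)/70,0,1)#np.clip((b-1.4*np.maximum(r,g)-5)/12,0,1)#' h.py
cat >> h.py <<'E'
def frame(x): # outer slot frame as 4 bars; x,y,yaw
    return [pose(b,x[0],x[1],125,x[2]) for b in (box(-39,39,8,15,0,0),box(-39,39,-15,-8,0,0),box(-39,-32,-15,15,0,0),box(32,39,-15,15,0,0))]
E
python3 - <<'E'
from h import *
import pickle; s,t=pickle.load(open("p.pkl","rb"))
for p in (s,t):
    b=min((fit((p,),"blue",lambda x:handle([x[0],x[1],x[2],x[3]]),[608,243,177],20,[606,238,177,a],[8,8,3,.3]) for a in (-.6,0.,.3,.8,1.3)),key=lambda r:r[1]); print(b,np.degrees(b[0][3]))
    b=fit((p,),"yellow",frame,[609,244,125],20,[607,243,0],[5,5,.15]);print("slot",b,np.degrees(b[0][2]))
E
```

```text
(array([5.98787921e+02, 2.51135106e+02, 1.69890030e+02, 4.86992986e-01]), np.float64(32.045071189696955), np.float64(118.55527777777779)) 27.90264272590918
slot (array([ 6.05345519e+02,  2.45662022e+02, -2.53485758e-02]), np.float64(21.503678045537047), np.float64(29.339)) -1.4523664081860967
(array([6.10904028e+02, 2.45393570e+02, 1.71132440e+02, 5.47189112e-01]), np.float64(3.8248383500107037), np.float64(66.61611111111112)) 31.351626719246134
slot (array([ 6.10641334e+02,  2.43130903e+02, -5.03854854e-02]), np.float64(28.540567911158988), np.float64(38.0377)) -2.886875659995976
```

```bash
python3 -m crank '[{"offset":[0.034,-0.020,0.011],"spin":5.6},{"offset":[0.068,-0.040,0.022],"spin":11.2},{"offset":[0.102,-0.060,0.033],"spin":16.8},{"offset":[0.136,-0.080,0.044],"spin":22.4},{"offset":[0.170,-0.100,0.055],"spin":28},{"offset":[0.204,-0.120,0.066],"spin":33.6},{"offset":[0.238,-0.140,0.077],"spin":39.2},{"offset":[0.272,-0.160,0.088],"spin":44.6}]' 0.6 15
```

```text
clock: 2.17
eef_pos: [403.0, 373.1, 256.4]
eef_rot: [3.142, 0.0, -2.596]
wrist_force: [0.1, -0.2, -0.8]
finger_gap: 56.4
```

```bash
python3 -m crank '[{"offset":[0.034,-0.021,0],"spin":0},{"offset":[0.068,-0.042,0],"spin":0},{"offset":[0.102,-0.064,0],"spin":0},{"offset":[0.136,-0.085,0],"spin":0},{"offset":[0.170,-0.106,0],"spin":0},{"offset":[0.195,-0.121,-0.005],"spin":0},{"offset":[0.206,-0.128,-0.020],"spin":0},{"offset":[0.206,-0.128,-0.040],"spin":0}]'
python3 - <<'E'
from h import *
s=manip.camera("scene");t=manip.camera("top");st=manip.read_state()
print(st["eef_pos"],np.degrees(st["eef_rot"]))
import pickle; pickle.dump((s,t),open("p2.pkl","wb"))
ims=[]
for p,h in ((s,32),(t,22)):
    w=window(p,[608,243,190],h); ims.append(cv2.resize(p["pixels"][w[0],w[1],::-1],(400,400),interpolation=cv2.INTER_CUBIC))
    print(w[2],P(p,st["eef_pos"]))
cv2.imwrite("pics/g.png",np.hstack(ims))
E
```

```text
clock: 2.83
eef_pos: [611.1, 243.3, 215.7]
eef_rot: [-3.141, 0.002, -2.599]
wrist_force: [-0.0, 0.3, 0.3]
finger_gap: 56.4
[607.7937371  244.64805048 212.17827831] [ 179.91100226   -0.33175444 -148.77754596]
(np.int64(359), np.int64(109)) [[392.69266038 134.92885116]]
(np.int64(219), np.int64(173)) [[240.1048992  194.08970343]]
```

View pics/g.png

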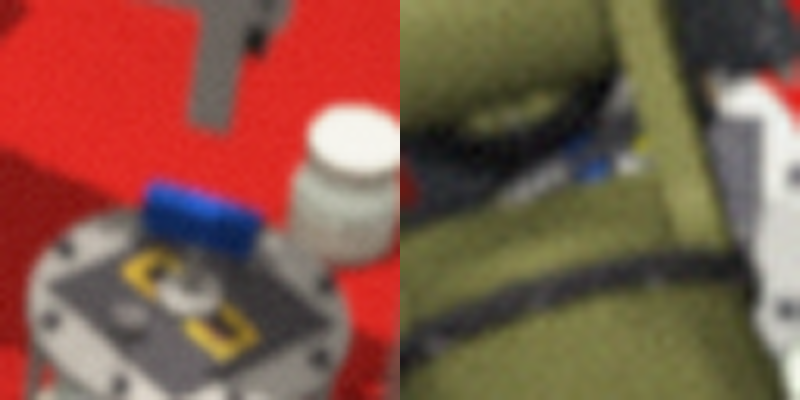

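Run:
```python
from h import *
import pickle; s,t=pickle.load(open("p2.pkl","rb"))
a=np.radians(-148.78);T=np.array([607.8,244.6,212.2]);j=np.array([np.cos(a+np.pi/2),np.sin(a+np.pi/2),0]);x=np.array([np.cos(a),np.sin(a),0])
for k in (28,43.5,-28,-43.5):
  for m in (-8,8): print(k,m,P(s,T+j*k+x*m).round(1), (P(s,T+j*k+x*m)-[359,109])*6.25)
# handle top corners for candidate poses
for c in ([608,244.5],[610.5,245],[605,245.5]):
  print(c,((P(s,pose(box(-28,28,-7,7,12,12),c[0],c[1],177,np.radians(31)))[::2]-[359,109])*6.25).round().tolist())
```

```text
28 -8 [[392.7 141.4]] [[210.3751691  202.65476785]]
28 8 [[387.3 140. ]] [[176.65415432 193.71437318]]
43.5 -8 [[391.1 144.7]] [[200.86205319 223.13479477]]
43.5 8 [[385.7 143.3]] [[166.91531417 214.06509869]]
-28 -8 [[398. 130.]] [[243.58565581 131.15856532]]
-28 8 [[392.7 128.6]] [[210.65611267 122.66232694]]
-43.5 -8 [[399.4 126.9]] [[252.46999444 112.03218277]]
-43.5 8 [[394.2 125.6]] [[219.75309571 103.6528554 ]]
[608, 244.5] [[143.0, 194.0], [152.0, 177.0], [258.0, 225.0], [266.0, 207.0]]
[610.5, 245] [[147.0, 197.0], [156.0, 179.0], [263.0, 228.0], [271.0, 210.0]]
[605, 245.5] [[140.0, 190.0], [149.0, 173.0], [255.0, 221.0], [263.0, 203.0]]
```

Run:
```python
from h import *
s=manip.camera("scene");st=manip.read_state()
print(st["eef_pos"],np.degrees(st["eef_rot"]),st["finger_gap"],P(s,st["eef_pos"]),st["qd"])
save(s,"w.png",(330,50,460,170),5)
```

```text
[608.0227643  245.29719282 214.77472311] [ 1.79946834e+02 -1.67357576e-01 -1.48730235e+02] 56.43728423204842 [[393.02548771 134.18856893]] [ 0.01304715 -0.03722541 -0.04663634 -0.00099562  0.01930459 -0.00035758]
```

View pics/w.png

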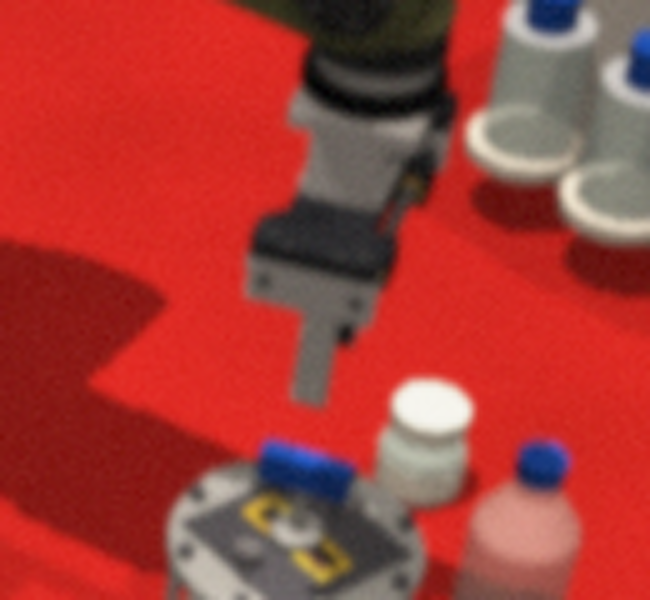

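```bash
python3 -m crank '[{"offset":[0,0,-0.008],"spin":0},{"offset":[0,0,-0.016],"spin":0},{"offset":[0,0,-0.020],"spin":0},{"offset":[0,0,-0.020],"spin":0},{"offset":[0,0,-0.020],"spin":0},{"offset":[0,0,-0.020],"spin":0},{"offset":[0,0,-0.020],"spin":0},{"offset":[0,0,-0.020],"spin":0}]' 0.4
python3 - <<'E'
from h import *
s=manip.camera("scene");st=manip.read_state()
print(st["eef_pos"],np.degrees(st["eef_rot"]),st["finger_gap"],((P(s,st["eef_pos"])-[360,90])*8))
save(s,"w2.png",(360,90,430,160),8)
E
```

```text
clock: 3.65
eef_pos: [608.1, 245.3, 195.1]
eef_rot: [3.141, -0.002, -2.596]
wrist_force: [0.0, 0.3, 0.7]
finger_gap: 37.5
[608.1069818 245.3101391 195.0561325] [ 1.79951353e+02 -1.43477058e-01 -1.48732730e+02] 37.34624969312796 [[257.5488838  395.62630097]]
```

View pics/w2.png

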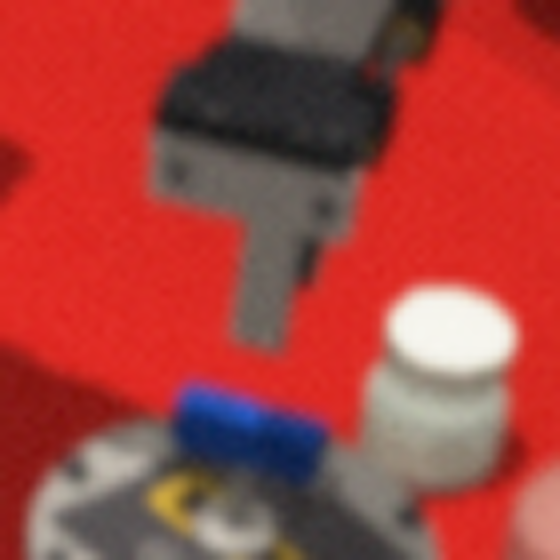

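Run:
```python
from h import *
import pickle; s,t=pickle.load(open("p.pkl","rb")); s2,_=pickle.load(open("p2.pkl","rb"))
n=manip.camera("scene"); st=manip.read_state()
def ov(p,T,yaw,gap,h):
    u,v=P(p,T)[0].round().astype(int); u0,v0=u-h,v-h
    a=max(v0,0); im=cv2.resize(p["pixels"][a:v+h,u0:u+h,::-1],None,fx=390/(2*h),fy=390/(2*h),interpolation=cv2.INTER_CUBIC)
    y=np.radians(yaw);j=np.array([np.cos(y+np.pi/2),np.sin(y+np.pi/2),0])
    for q,c in ((T,(0,255,0)),(T+[0,0,97],(0,255,255)),(T+j*gap/2,(255,255,0)),(T-j*gap/2,(255,0,255))):
        w=(P(p,q)[0]-[u0,a])*390/(2*h); cv2.circle(im,tuple(int(x) for x in w),4,c,-1)
    return cv2.copyMakeBorder(im,0,390-im.shape[0],0,0,cv2.BORDER_CONSTANT)
A=ov(s,np.array([129.6,534.5,167.6]),166.4,94,48); B=ov(n,st["eef_pos"],np.degrees(st["eef_rot"][2]),st["finger_gap"],40)
cv2.imwrite("pics/ov.png",np.hstack([A,B]))
print(st["clock"])
```

```text
3.75
```

View pics/ov.png

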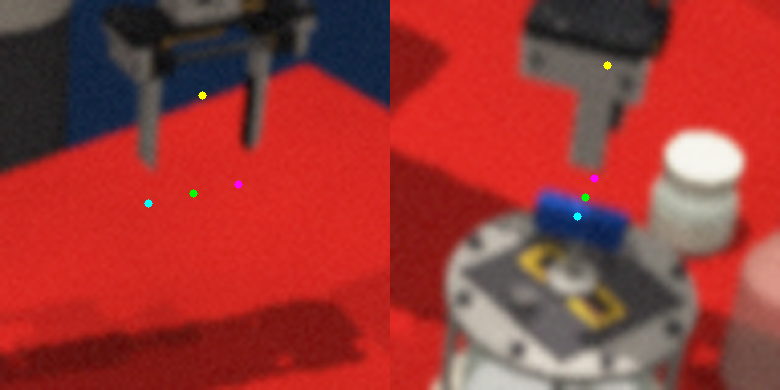

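```bash
python3 -m crank '[{"offset":[0,0,-0.008],"spin":0},{"offset":[0,0,-0.016],"spin":0},{"offset":[0,0,-0.024],"spin":0},{"offset":[0,0,-0.032],"spin":0},{"offset":[0,0,-0.035],"spin":0},{"offset":[0,0,-0.035],"spin":0},{"offset":[0,0,-0.035],"spin":0},{"offset":[0,0,-0.035],"spin":0}]'
python3 - <<'E'
from h import *
n=manip.camera("scene"); st=manip.read_state();T=st["eef_pos"]
w=window(n,[608,245,177],24)
im=cv2.resize(n["pixels"][w[0],w[1],::-1],(480,480),interpolation=cv2.INTER_CUBIC)
cv2.imwrite("pics/d.png",im);print(T,(P(n,T)-w[2])*10,(P(n,T+[0,0,35])-w[2])*10)
E
```

```text
clock: 4.42
eef_pos: [608.3, 245.4, 160.4]
eef_rot: [3.141, -0.002, -2.596]
wrist_force: [-0.2, 0.2, 0.1]
finger_gap: 37.6
[608.26092738 245.36344033 160.44711781] [[237.83911674 284.28959173]] [[252.59709394 193.71095621]]
```

View pics/d.png

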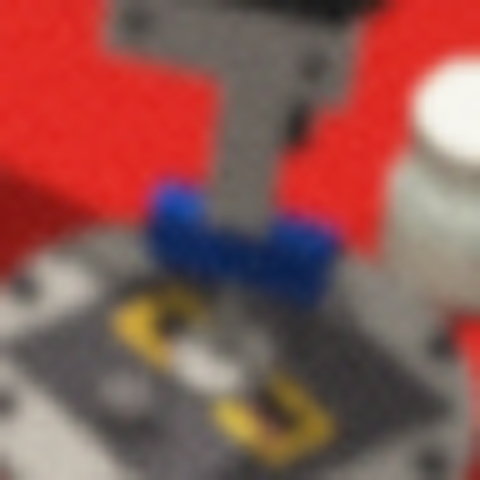

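```bash
python3 -m crank '[{"offset":[0,0,-0.007],"spin":0},{"offset":[0,0,-0.014],"spin":0},{"offset":[0,0,-0.021],"spin":0},{"offset":[0,0,-0.028],"spin":0},{"offset":[0,0,-0.034],"spin":0},{"offset":[0,0,-0.034],"spin":0},{"offset":[0,0,-0.034],"spin":0},{"offset":[0,0,-0.034],"spin":0}]'
python3 -m crank '[{"offset":[0,0,0],"spin":0},{"offset":[0,0,0],"spin":0},{"offset":[0,0,0],"spin":0},{"offset":[0,0,0],"spin":0},{"offset":[0,0,0],"spin":0},{"offset":[0,0,0],"spin":0},{"offset":[0,0,0],"spin":0},{"offset":[0,0,0],"spin":0}]' 0 20
python3 - <<'E'
from h import *
n=manip.camera("scene"); st=manip.read_state();T=st["eef_pos"]
w=window(n,[608,245,177],24)
im=cv2.resize(n["pixels"][w[0],w[1],::-1],(480,480),interpolation=cv2.INTER_CUBIC)
cv2.imwrite("pics/e.png",im);print(T,st["wrist_force"],st["finger_gap"])
E
```

```text
clock: 5.13
eef_pos: [608.4, 245.4, 126.7]
eef_rot: [3.141, -0.001, -2.596]
wrist_force: [-0.2, -0.0, 0.8]
finger_gap: 37.4
clock: 5.8
eef_pos: [608.5, 245.4, 126.8]
eef_rot: [3.141, -0.001, -2.596]
wrist_force: [-0.2, -0.4, 0.9]
finger_gap: 13.8
[608.48721726 245.37198288 126.84875388] [ 0.25300362 -0.60096772  0.67679303] 13.799116358904161
```

View pics/e.png

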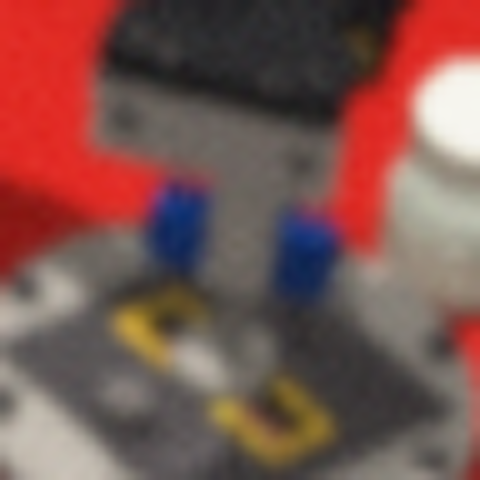

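```bash
python3 -m crank '[{"offset":[0,0,0.005],"spin":0},{"offset":[0,0,0.010],"spin":-4},{"offset":[0,0,0.010],"spin":-9},{"offset":[0,0,0.010],"spin":-14},{"offset":[0,0,0.010],"spin":-19},{"offset":[0,0,0.010],"spin":-25},{"offset":[0,0,0.010],"spin":-31},{"offset":[0,0,0.010],"spin":-34}]'
python3 -m crank '[{"offset":[0,-0.0005,0],"spin":0},{"offset":[0,-0.001,0],"spin":0},{"offset":[0,-0.001,0],"spin":0},{"offset":[0,-0.001,0.005],"spin":0},{"offset":[0,-0.001,0.010],"spin":0},{"offset":[0,-0.001,0.014],"spin":0},{"offset":[0,-0.001,0.016],"spin":0},{"offset":[0,-0.001,0.016],"spin":0}]'
python3 - <<'E'
from h import *
n=manip.camera("scene");t=manip.camera("top"); st=manip.read_state();print(st["eef_pos"],np.degrees(st["eef_rot"]),st["wrist_force"],st["moment"])
w=window(n,[608,245,140],34);w2=window(t,[608,245,140],24)
A=cv2.resize(n["pixels"][w[0],w[1],::-1],(540,540),interpolation=cv2.INTER_CUBIC);B=cv2.resize(t["pixels"][w2[0],w2[1],::-1],(250,250),interpolation=cv2.INTER_CUBIC)
cv2.imwrite("pics/f.png",np.hstack([A,np.vstack([B,np.zeros((290,250,3),np.uint8)])]))
E
```

```text
clock: 6.52
eef_pos: [608.3, 245.4, 136.9]
eef_rot: [3.141, -0.002, 3.088]
wrist_force: [0.4, -0.6, -1.0]
finger_gap: 14.0
clock: 7.18
eef_pos: [608.6, 244.5, 153.8]
eef_rot: [3.141, -0.001, 3.088]
wrist_force: [0.3, -0.1, -2.0]
finger_gap: 13.7
[608.36204072 244.42877139 152.96881029] [ 1.79970012e+02 -9.12054379e-02  1.76931734e+02] [ 0.02415903  0.18596068 -1.22633621] [-0.0035334   0.03957954 -0.03632512]
```

View pics/f.png

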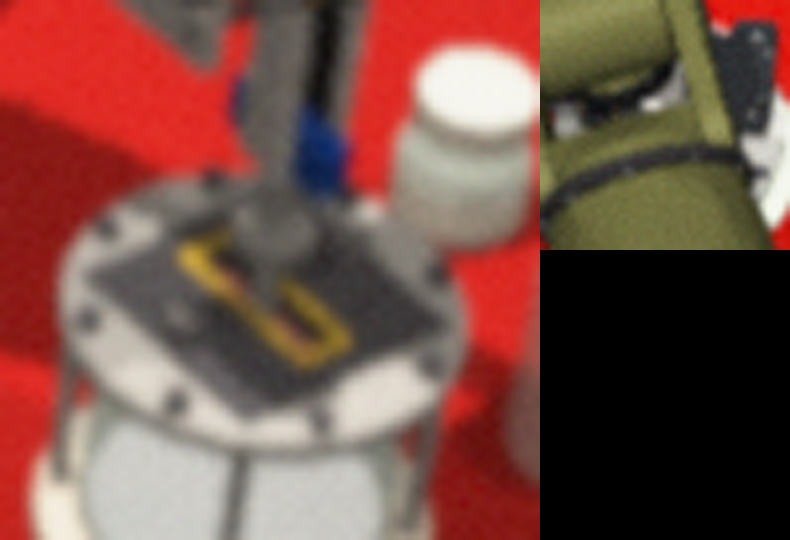

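Run:
```python
from h import *
n=manip.camera("scene")
w=window(n,[608,245,125],20); m=soft(n,"yellow")[w[0],w[1]]
for th in (.15,.3,.5):
    v,u=np.nonzero(m>th); q=plane(n,np.c_[u+w[2][0],v+w[2][1]],125)[:,:2]
    print(cv2.minAreaRect(q.astype(np.float32)),len(q))
print(fit((n,),"yellow",frame,[608,245,125],20,[606,245,-.03],[5,5,.15]))
def fr(x):
    a,b=x[3],x[4]; return [pose(k,x[0],x[1],125,x[2]) for k in (box(-a,a,8,8+b,0,0),box(-a,a,-8-b,-8,0,0),box(-a,-a+b,-15,15,0,0),box(a-b,a,-15,15,0,0))]
r=fit((n,),"yellow",fr,[608,245,125],20,[606,245,-.03,37,4],[5,5,.15,2,2]);print(r,np.degrees(r[0][2]))
```

```text
((606.147705078125, 245.12429809570312), (29.20937156677246, 78.71969604492188), 87.87696075439453) 83
((605.3787841796875, 244.69088745117188), (74.04278564453125, 24.4609317779541), 0.6290079355239868) 40
((576.1881713867188, 237.49459838867188), (7.125533580780029, 14.21827507019043), 60.96535110473633) 9
(array([ 6.06884337e+02,  2.44869260e+02, -1.02793967e-01]), np.float64(30.874531313756204), np.float64(11.016200000000001))
(array([ 6.06712201e+02,  2.44571586e+02, -3.36957572e-02,  3.51390397e+01,
        1.49780577e+00]), np.float64(2.8431063512965187), np.float64(11.016200000000001)) -1.9306246741963977
```

```bash
python3 -m crank '[{"offset":[0,0,0.003],"spin":0},{"offset":[0,0,0.006],"spin":0},{"offset":[0,0,0.009],"spin":0},{"offset":[0,0,0.011],"spin":0},{"offset":[0,0,0.013],"spin":0},{"offset":[0,0,0.015],"spin":0},{"offset":[0,0,0.016],"spin":0},{"offset":[0,0,0.016],"spin":0}]'
```

```text
clock: 8.0
eef_pos: [608.4, 244.4, 169.1]
eef_rot: [3.141, -0.002, 3.088]
wrist_force: [-0.1, 0.3, -0.8]
finger_gap: 13.7
```

```bash
python3 -m crank '[{"offset":[0,0,0.002],"spin":0},{"offset":[0,0,0.004],"spin":0},{"offset":[0,0,0.006],"spin":0},{"offset":[0,0,0.008],"spin":0},{"offset":[0,0,0.010],"spin":0},{"offset":[0,0,0.011],"spin":0},{"offset":[0,0,0.012],"spin":0},{"offset":[0,0,0.012],"spin":0}]'
```

```text
clock: 8.67
eef_pos: [608.4, 244.4, 181.3]
eef_rot: [3.141, -0.001, 3.088]
wrist_force: [0.7, 0.2, -2.6]
finger_gap: 13.9
```

```bash
python3 -m crank '[{"offset":[0,0,0.005],"spin":0},{"offset":[0,0,0.010],"spin":0},{"offset":[0,0,0.016],"spin":0},{"offset":[0,0,0.023],"spin":0},{"offset":[0,0,0.031],"spin":0},{"offset":[0,0,0.040],"spin":0},{"offset":[0,0,0.050],"spin":0},{"offset":[0,0,0.060],"spin":0}]'
python3 - <<'E'
from h import *
n=manip.camera("scene"); st=manip.read_state();T=st["eef_pos"];print(T,st["wrist_force"],st["moment"])
w=window(n,[608,245,200],45)
cv2.imwrite("pics/g2.png",cv2.resize(n["pixels"][w[0],w[1],::-1],(540,540),interpolation=cv2.INTER_CUBIC))
print(w[2])
for k in (0,85,137): print((P(n,[T[0],T[1],T[2]+50.2+k*0-k])-w[2])*6)
E
```

```text
clock: 9.33
eef_pos: [608.4, 244.4, 242.5]
eef_rot: [3.141, -0.001, 3.088]
wrist_force: [-0.3, -0.6, -1.0]
finger_gap: 14.2
[608.9370043  244.63906063 244.82782899] [-0.2822143   0.45940726  0.91640717] [ 0.02334919 -0.00167313  0.00665814]
(np.int64(347), np.int64(93))
[[298.51145724 113.16982504]]
[[275.19259593 256.27482835]]
[[261.94837507 337.55299384]]
```

View pics/g2.png

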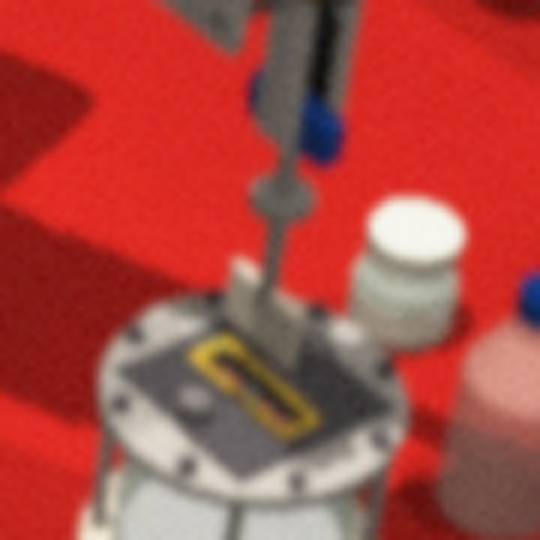

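```bash
python3 -m crank '[{"offset":[-0.004,-0.020,0.005],"spin":0},{"offset":[-0.010,-0.048,0.005],"spin":-1},{"offset":[-0.016,-0.080,0.005],"spin":-2},{"offset":[-0.023,-0.113,0.005],"spin":-3},{"offset":[-0.030,-0.146,0.005],"spin":-4},{"offset":[-0.036,-0.179,0.005],"spin":-5},{"offset":[-0.043,-0.212,0.005],"spin":-6},{"offset":[-0.049,-0.243,0.005],"spin":-7}]'
python3 -m crank '[{"offset":[-0.006,-0.030,0],"spin":0},{"offset":[-0.012,-0.060,0],"spin":0},{"offset":[-0.018,-0.090,0],"spin":0},{"offset":[-0.024,-0.120,0],"spin":0},{"offset":[-0.030,-0.148,0],"spin":0},{"offset":[-0.034,-0.166,-0.004],"spin":0},{"offset":[-0.034,-0.172,-0.012],"spin":0},{"offset":[-0.034,-0.172,-0.020],"spin":0}]'
```

```text
clock: 10.05
eef_pos: [559.3, -0.0, 250.3]
eef_rot: [3.14, 0.002, 2.965]
wrist_force: [0.5, -0.6, -2.2]
finger_gap: 14.2
clock: 10.72
eef_pos: [525.3, -173.1, 230.0]
eef_rot: [3.14, 0.003, 2.963]
wrist_force: [-0.9, -0.5, -1.4]
finger_gap: 14.0
```

```bash
python3 -m crank '[{"offset":[0,0.001,-0.008],"spin":0},{"offset":[0,0.002,-0.020],"spin":0},{"offset":[0,0.002,-0.034],"spin":0},{"offset":[0,0.002,-0.048],"spin":0},{"offset":[0,0.002,-0.062],"spin":0},{"offset":[0,0.002,-0.074],"spin":0},{"offset":[0,0.002,-0.082],"spin":0},{"offset":[0,0.002,-0.085],"spin":0}]'
python3 - <<'E'
from h import *
n=manip.camera("scene");t=manip.camera("top"); st=manip.read_state();T=st["eef_pos"];print(T,st["wrist_force"],np.degrees(st["eef_rot"]))
import pickle;pickle.dump((n,t,T),open("p3.pkl","wb"))
for p in (n,t):
    f=min((fit((p,),"yellow",fork,[620,-190,128],26,[x,-185,-.17,65],[10,10,.2,8]) for x in (600,612)),key=lambda r:r[1]); print(f,np.degrees(f[0][2]))
w=window(n,[570,-180,140],32);im=cv2.resize(n["pixels"][w[0],w[1],::-1],(576,576),interpolation=cv2.INTER_CUBIC)
yw=np.radians(-10.15);c=T-[0,0,1.8]
for q in [c]+[c+[16*np.cos(a),16*np.sin(a),0] for a in np.arange(0,6.28,.5)]+[c+[0,0,-70]]:
    cv2.circle(im,tuple(int(v) for v in (P(n,q)[0]+.5-w[2])*9),2,(255,255,0),-1)
for d in (-37,0,25):
    for l in (-9,9): cv2.circle(im,tuple(int(v) for v in (P(n,pose(np.array([[d,l,0.]]),608.2,-185.7,130,yw)[0])[0]+.5-w[2])*9),2,(0,0,255) ,-1)
cv2.imwrite("pics/k.png",im)
E
```

```text
clock: 11.38
eef_pos: [525.0, -169.8, 143.4]
eef_rot: [3.139, 0.001, 2.964]
wrist_force: [-1.0, -0.4, -1.8]
finger_gap: 13.6
[ 525.32761144 -170.42629067  144.66056999] [-0.81426534  0.37363053 -1.65118559] [1.79890305e+02 1.21770446e-01 1.69807584e+02]
(array([ 6.05038475e+02, -1.84467507e+02, -1.69404129e-01,  6.52669474e+01]), np.float64(4.023692056025306), np.float64(521.7762)) -9.706141651775429
(array([ 6.15896398e+02, -1.85066276e+02, -2.43704986e-01,  6.35647127e+01]), np.float64(107.10691076854181), np.float64(232.9751)) -13.963267132705655
```

View pics/k.png

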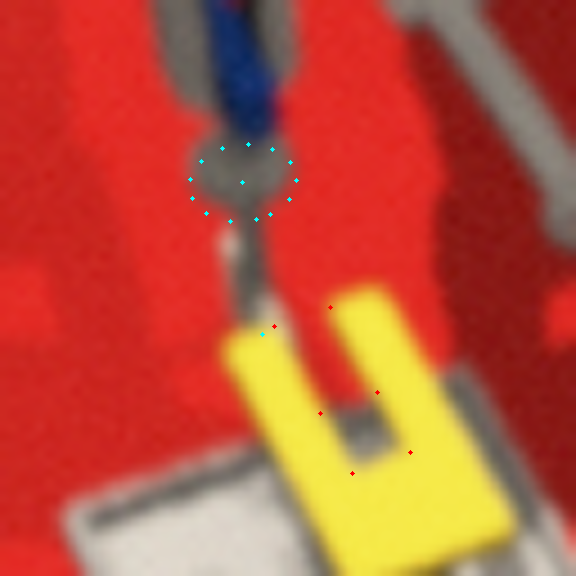

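```bash
python3 -m crank '[{"offset":[0.006,-0.0015,0],"spin":0},{"offset":[0.012,-0.0027,0],"spin":0},{"offset":[0.018,-0.0037,0],"spin":0},{"offset":[0.026,-0.0051,0],"spin":0},{"offset":[0.034,-0.0065,0],"spin":0},{"offset":[0.042,-0.0079,0],"spin":0},{"offset":[0.049,-0.0092,0],"spin":0},{"offset":[0.052,-0.0097,0],"spin":0}]'
```

```text
clock: 12.15
eef_pos: [578.3, -180.3, 144.4]
eef_rot: [3.14, 0.002, 2.964]
wrist_force: [-0.6, -0.0, -1.4]
finger_gap: 13.9
```

```bash
python3 -m crank '[{"offset":[0.005,-0.0009,0],"spin":0},{"offset":[0.010,-0.0018,0],"spin":0},{"offset":[0.015,-0.0027,0],"spin":0},{"offset":[0.020,-0.0035,0],"spin":0},{"offset":[0.025,-0.0044,0],"spin":0},{"offset":[0.028,-0.005,0],"spin":0},{"offset":[0.0295,-0.0053,0],"spin":0},{"offset":[0.0295,-0.0053,0],"spin":0}]'
python3 -m crank '[{"offset":[0,0,-0.002],"spin":0},{"offset":[0,0,-0.004],"spin":0},{"offset":[0,0,-0.006],"spin":0},{"offset":[0,0,-0.008],"spin":0},{"offset":[0,0,-0.009],"spin":0},{"offset":[0,0,-0.010],"spin":0},{"offset":[0,0,-0.011],"spin":0},{"offset":[0,0,-0.0115],"spin":0}]'
```

```text
clock: 12.82
eef_pos: [608.0, -185.6, 144.2]
eef_rot: [3.14, 0.002, 2.964]
wrist_force: [-0.6, 0.0, -1.5]
finger_gap: 13.5
clock: 13.48
eef_pos: [607.9, -185.6, 132.6]
eef_rot: [3.14, 0.002, 2.964]
wrist_force: [0.2, -0.4, -1.4]
finger_gap: 13.9
```

```bash
python3 -m crank '[{"offset":[0,0,-0.0005],"spin":0},{"offset":[0,0,-0.001],"spin":0},{"offset":[0,0,-0.0013],"spin":0},{"offset":[0,0,-0.0015],"spin":0},{"offset":[0,0,-0.0015],"spin":0},{"offset":[0,0,-0.0015],"spin":0},{"offset":[0,0,-0.0015],"spin":0},{"offset":[0,0,-0.0015],"spin":0}]'
python3 - <<'E'
from h import *
n=manip.camera("scene");st=manip.read_state();T=st["eef_pos"];print(T,[manip.read_state()["wrist_force"].round(1)])
# gray collar area below handle: compare predicted collar position; yellow covered
f=fit((n,),"yellow",fork,[620,-190,128],26,[605,-185,-.17,65],[5,5,.1,5]);print(f)
import pickle;pickle.dump((n,T),open("p4.pkl","wb"))
for nm in ("paddle_collar","paddle_handle","paddle_foot"): print(nm,[(d["location"],d["conf"]) for d in manip.search_frame(n,nm)[:2]])
E
```

```text
clock: 14.15
eef_pos: [608.1, -185.6, 131.8]
eef_rot: [3.14, 0.003, 2.964]
wrist_force: [-1.9, 0.6, 6.0]
finger_gap: 14.0
[ 608.079677   -185.63653706  131.81141887] [array([-1.6,  2.1,  5.4])]
(array([ 6.08869414e+02, -1.84456835e+02, -2.02914169e-01,  6.17440057e+01]), np.float64(78.31503330277826), np.float64(319.179))
paddle_collar [([616.4, -192.0, 143.2], 0.76)]
paddle_handle [([616.2, -190.8, 147.1], 0.63)]
paddle_foot [([618.2, -189.7, 143.7], 0.74)]
```

```bash
python3 -m crank '[{"offset":[0,0,0.0005],"spin":0},{"offset":[0,0,0.0005],"spin":0},{"offset":[0,0,0.0005],"spin":0},{"offset":[0,0,0.0005],"spin":0},{"offset":[0,0,0.0005],"spin":0},{"offset":[0,0,0.0005],"spin":0},{"offset":[0,0,0.0005],"spin":0},{"offset":[0,0,0.0005],"spin":0}]' 0.4
python3 -m crank '[{"offset":[0,0,0.005],"spin":0},{"offset":[0,0,0.012],"spin":0},{"offset":[0,0,0.020],"spin":0},{"offset":[0,0,0.032],"spin":0},{"offset":[0,0,0.047],"spin":0},{"offset":[0,0,0.062],"spin":0},{"offset":[0,0,0.080],"spin":0},{"offset":[0,0,0.100],"spin":0}]'
python3 -m crank '[{"offset":[-0.020,0.010,0.005],"spin":0},{"offset":[-0.050,0.025,0.010],"spin":0},{"offset":[-0.080,0.042,0.010],"spin":0},{"offset":[-0.110,0.060,0.010],"spin":0},{"offset":[-0.140,0.080,0.010],"spin":0},{"offset":[-0.165,0.095,0.010],"spin":0},{"offset":[-0.175,0.100,0.010],"spin":0},{"offset":[-0.175,0.100,0.010],"spin":0}]'
python3 - <<'E'
from h import *
n=manip.camera("scene");t=manip.camera("top")
w=window(n,[605,-186,135],35);w2=window(t,[605,-186,135],28)
A=cv2.resize(n["pixels"][w[0],w[1],::-1],(400,400),interpolation=cv2.INTER_CUBIC);B=cv2.resize(t["pixels"][w2[0],w2[1],::-1],(390,400),interpolation=cv2.INTER_CUBIC)
cv2.imwrite("pics/z.png",np.hstack([A,B]))
for p in(n,t):
    r=fit((p,),"blue",handle,[608,-186,182],18,[608,-186,182,-.17],[6,6,4,.2]);print(r,np.degrees(r[0][3]))
for nm in ("bottle_a","beaker","jar","stopper","spanner","clamp_ring"):
    print(nm,[(np.round(d["location"]).tolist(),round(d["conf"],2)) for d in manip.search_frame(n,nm)[:2]])
print(manip.read_state()["wrist_force"],manip.read_state()["clock"])
E
```

```text
clock: 15.02
eef_pos: [608.1, -185.6, 132.3]
eef_rot: [3.14, 0.003, 2.964]
wrist_force: [0.4, 0.7, 0.0]
finger_gap: 37.6
clock: 15.68
eef_pos: [607.9, -185.6, 234.0]
eef_rot: [3.14, 0.003, 2.964]
wrist_force: [-0.9, 0.3, 0.3]
finger_gap: 37.4
clock: 16.35
eef_pos: [431.8, -84.7, 246.0]
eef_rot: [3.14, 0.006, 2.965]
wrist_force: [-0.8, 0.0, 0.4]
finger_gap: 37.3
(array([ 6.07048220e+02, -1.85834860e+02,  1.86916690e+02, -3.29156289e-01]), np.float64(31.428184507027012), np.float64(94.77666666666667)) -18.85926616639684
(array([ 6.07215538e+02, -1.84723974e+02,  1.84490787e+02, -2.03789100e-01]), np.float64(11.74612735700444), np.float64(52.70472222222223)) -11.676255360837857
bottle_a [([678.0, 376.0, 85.0], 0.79), ([699.0, -415.0, 92.0], 0.79)]
beaker [([785.0, 98.0, 66.0], 0.9), ([430.0, -22.0, 2.0], 0.38)]
jar [([530.0, 445.0, 42.0], 0.92)]
stopper [([521.0, -467.0, 29.0], 0.73)]
spanner [([430.0, -21.0, 4.0], 0.83)]
clamp_ring [([792.0, -69.0, 14.0], 0.83)]
[0.0986354  0.99130735 0.1328278 ] 16.75
```

```bash
python3 -c "
from cell import manip
print(manip.sign_off())"
```

```text
the job is handed in; nothing more can be done
None
```

The paddle is hanging by its collar in the yellow fork, released, with the arm clear. The job was handed in at about 17 s of the 51 s allowed.

**What I did:** I gripped the blue handle, lifted 10 mm and turned it 34° into line with the slot. I then drew it out; every wrist reading stayed under 3 N, though forces were only read at the end of each move. It went into the fork mouth sideways. I lowered it until the wrist read about +6 N with the collar seated, opened the jaws (force back to about 0) and backed off.

**Last checks:**
- **Position:** both cameras put the handle at about (607, -185), against my fork seat estimate of (608, -186).
- **Height:** the fits gave 184–187 mm against an expected 182 mm. The scene camera's fit was poor, and its yaw was about 8° off the gripper's; the top camera's was within 2°.
- **Bystanders:** all seven were within about 4 mm of their first detected positions, which is the detector's error.
- **Not done:** I could not view a final picture because the 12-picture limit was reached. The final hang rests on the camera fits and force readings only.

**Disagreements with the task text:**
- **Start angle:** the handle was about 33° from the slot, not the stated 50–90°.
- **Finger height:** the fingertips showed about 35 mm higher than the reported TCP. I corrected for that by eye, and the seating contact came within about 1 mm of the height this predicted.

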